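# Clamp a power module on the cold plate with the ratchet knob

### The job

Clamp the wider of the two power modules on the cold plate for its thermal test: lay it flat, metal face down, fully home between the four corner guides of the jig, and swing the bridge across it until it stops on its stud. Then turn the black ratchet knob clockwise until the ratchet slips and clicks; give it one to three clicks and no more, turn only the knob and not the wider steel sleeve beneath it, and let go. Leave the other things on the bench where they are.

Things in the scene. Friction and masses are not known exactly. Their poses are not given: they have to be found in the camera images.
- module: the wider power module, a black brick converter on an aluminium base plate, 37 (x) x 58 (y) x 13 mm high, 0.12 kg, thin brass pins standing 4 mm up along its two short sides; loose on the bench, base plate down. Origin: centre of its underside; z up, y along its length. Either way round fits the nest. Grip it across the 37 mm.
- small_module: a narrower power module, 23 x 58 x 10 mm, that does not belong in the jig; stays where it is. Origin: centre of its underside.
- jig: the test jig, fixed: an aluminium cold plate 96 (x) x 164 (y) x 16 mm with two brass unions on its back (+x) edge. A 24 mm thick hinge post stands on it at y = +60 mm, a stud with an 18 mm shoulder and a cap (top 58 mm above the bench) at y = -60 mm. Origin: centre of its underside.
- nest (a point): centre of the nest floor on the cold plate, 16 mm above the bench; axes as the jig's. Four black L-shaped corner guides, 9 mm high with sloping lead-ins in the top 4 mm, bound a pocket for 37 (x) x 58 (y) mm with 0.8 mm play a side. They cover only the last 12 mm of the long sides, so fingers have free room at the middle of the +x and -x sides.
- bridge_hinge (a point): top face of the bridge on the axis of its upright hinge, 60 mm from the nest's centre along the nest's +y, 52 mm above the bench.
- bridge (a joint): angle of the bridge, a steel bar 26 mm wide, 40 to 52 mm above the bench, swinging level about its post. 0: home across the nest, against its stop, its notch round the stud. Grows anticlockwise seen from above as it opens towards the jig's +x side, up to 1.75. It stays where it is left; moving it takes about 1.5 N at the handle.
- handle_grip (a point): middle of the upright black plastic handle on the free end of the bridge, 143 mm from the hinge axis, a 16 mm thick round grip from 57 to 84 mm above the bench (this point at 71 mm). At bridge angle a it stands, in nest axes, at x = 143 sin a, y = 60 - 143 cos a (mm).
- knob_grip (a point): middle of the round black ratchet knob on its upright axis, 80 mm above the bench: 34 mm across, 67 to 93 mm above the bench, on the bridge 60 mm from the hinge axis, so over the nest's centre when home. It turns without rising or sinking. Right beneath is the screw's steel sleeve, 40 mm across, 55.5 to 66 mm above the bench; turning it by-passes the ratchet.
- ratchet_knob (a joint): slip of the knob clockwise past the screw, rad, within 0.06 of 0 at the start; each click adds 0.52. Clockwise the knob takes the screw along (0.09 N m), sinking the foot 2.2 mm per rad. With the foot hard on the module the 12-tooth ratchet slips at about 0.14 N m, the torque dropping at each click; released, the knob falls back to the last full click. Anticlockwise it takes the screw back.
- foot: round grey presser foot, 22 mm across, under the bridge below the knob; the screw drives it straight down without turning, through spring washers that give 1 mm for 25 N. At the start it stands 1 to 4 mm higher than the top of a seated module. Origin: centre of its lower face.
- nose_pliers: pliers, 145 x 42 x 12 mm, lying behind the jig; to be left alone.
- wick_bobbin: small flat bobbin, 44 x 51 x 11 mm; to be left alone.
- solder_spool: solder spool, 58 mm across, 36 mm high; to be left alone.
- screw_dish: small round dish, 69 mm across, 14 mm high; to be left alone.
- scrap_tin: round open tin, 100 mm across, 44 mm high; to be left alone.
- flux_pen: white pen with cap, 126 mm long, 16 mm thick; to be left alone.
- tweezers: fine tweezers, 122 x 12 x 8 mm; to be left alone.
Not all that is in view belongs to the job. What is shaped like the module but brown is not meant.

How it is judged (in metres and radians):
On the way, in this order (a step that is already met when the one before it is completed fails the run):
1. the wider module lies released and fully home in the nest, the bridge still open (horizontal distance between module and nest below 0.003 m and z of module in the frame of nest below 0.002 m and angle between the y axis of module and the y axis of nest, either way round below 0.07 rad and angle between module's own z axis and vertical below 0.05 rad and contact force between the fingers and module below 0.2 N and value of joint bridge above 0.6 rad), for 0.2 s.
2. the bridge is home across the module (value of joint bridge below 0.05 rad), for 0.2 s.
3. the ratchet has clicked at least once with the foot pressing on the module (value of joint ratchet_knob above 0.46 rad and contact force between foot and module above 10 N), for 0.05 s.
At the end, for the whole second after the job is handed in: The wider module lies flat and fully home in the nest (within 3 mm and 0.07 rad), the bridge is home across it (within 0.06 rad of its stop), the ratchet has clicked one to three times, and the foot stays clamped on the module with more than 10 N (horizontal distance between module and nest below 0.003 m and z of module in the frame of nest below 0.002 m and angle between the y axis of module and the y axis of nest, either way round below 0.07 rad and angle between module's own z axis and vertical below 0.05 rad and value of joint bridge below 0.06 rad and value of joint ratchet_knob between 0.35 and 1.9 rad and contact force between foot and module above 10 N and linear speed of module below 0.02 m/s); the robot touches nothing.
It fails at once if the module is overloaded: the foot presses on it with more than 50 N (contact force between foot and module above 50 N).
It fails at once if the ratchet is driven past three clicks (value of joint ratchet_knob above 2.05 rad).
It fails at once if another thing on the bench is moved by more than 20 mm (distance of any of small_module, nose_pliers, wick_bobbin, solder_spool, screw_dish, scrap_tin, flux_pen, tweezers from where it was at the start of the episode above 0.02 m).
It also fails if it takes over 72 s, if anything falls off the work surface, if the arm or the gripper's body presses on something with over 40 N, if the wrist force passes 120 N, or if a joint passes its speed limit or range.

### The arm

A 6-joint arm with a two-finger parallel gripper is mounted at the origin on a cart in front of the work surface, level with it; the furniture and walls round the work are solid. World frame = base frame: x ahead of the robot, y to its left, z up, the work surface at z = 0. Lengths are in m, angles in degrees, forces in N, time in s.
With the tool pointing down it reaches from about 0.325 to 0.775 m from the base axis. Payload 5.5 kg.
Tool frame: the origin (TCP) lies at the centre of the arm's flange, where the gripper is bolted on; the fingertips stand 182 mm ahead of it and the grasp point (between the pads) lies 163 mm ahead of it; z points along the fingers, y is the line along which they close (so a half turn about z gives the same grasp; the last joint's range is limited). The gripper opens to 88 mm and grips with 3 to 60 N. Pads are 20 mm wide; open, the fingers measure 115 mm over their backs; the gripper's body (75 mm by 178 mm) begins 61 mm behind the grasp point.
Start: joints at [62.298, 5.22, 70.514, -0, 104.267, -3.249], TCP at [0.248, 0.546, 0.405] pointing down, gripper open.
Joint ranges: [-164.24, 164.24], [-49.07, 125.15], [9.68, 141.18], [-86.29, 266.29], [3.28, 154.24], [-151.56, 151.56]. Speed limits (degrees/s): [147.25, 147.25, 172.46, 180, 180, 180].

### API

Orientations are given as [roll, pitch, yaw] about the fixed x, y, z axes, in that order (R = Rz(yaw) Ry(pitch) Rx(roll)).
In Python, from station import r gives the robot as it stands. The module is installed in compiled form; this text tells all that it offers. Calls block until the motion is done:
- r.reach(position, orientation): joint-space move of the TCP to a pose.
- r.servo_line(position, rotation=None, speed=0.15): straight line of the TCP; rotation=None keeps the orientation; speed is the mean speed in m/s.
- r.move_joints(angles): joint-space move.
- r.let_go() and r.grab(squeeze=None): open the fingers fully, or close them until they stop; squeeze is the grip in N (None keeps the last).
- r.wait(seconds).
- r.inverse_kinematics(position, orientation): joint angles nearest the present ones, or None.
- r.sense(): the state.
- r.snapshot(name): name is "side" or "top" or "wrist"; returns a dict with "frame" (400x640x3 uint8, red, green, blue), "fx", "fy", "cx", "cy" (pixels), "dist_coeffs" ([k1, k2, p1, p2, k3] as OpenCV has them; the pictures are not rectified), "R" (3x3) and "t" (3): a world point X has camera coordinates R X + t. Camera axes: x right, y down, z forward; pixel columns grow to the right and rows downward; lengths in m; the calibration is good to about 2 mm. A picture is of the moment at which its call begins. There is no depth.
A pose or a line that the arm cannot do raises r.IKError and nothing moves.
- r.hand_in(): hands the job in; it is judged then, once.
The state is a dict: "clock": time; "joints": joint angles; "joint_vel": joint speeds; "joint_torque": joint torques, N m; "tcp_pos": TCP position; "orientation": TCP orientation; "contact_force": force on the tool from outside, world axes, zero at the start; "torque": the same for the moment, N m; "opening": finger opening in m; "gripper_force": force on a finger pad.
Only numpy, scipy, OpenCV 4.12 (cv2) and the standard library are available. Lean on these libraries where they do the work, as an engineer would, in place of code of your own. Each camera call takes 0.05 s, during which the arm holds its last target. There are 200 camera calls.

## Working session

There is one attempt and no reset: what is moved stays moved. The work goes in short steps, each a Python script; the robot and the scene stay as the last script left them, time stands still between calls to the robot, and variables do not carry over. Pictures are saved under pics/ and viewed, at most 10 in all, crops included, and the job is handed in when it is done.

```bash
mkdir -p pics
cat > h.py <<'E'
import numpy as np, cv2
from station import r
def snap(n,f):
    s=r.snapshot(n); np.savez(f'pics/{f}.npz',**s); cv2.imwrite(f'pics/{f}.png',cv2.cvtColor(s['frame'],cv2.COLOR_RGB2BGR)); return s
def K(s): return np.array([[s['fx'],0,s['cx']],[0,s['fy'],s['cy']],[0,0,1.]])
def cast(s,uv,z):
    "pixels -> world points on plane z"
    u=cv2.undistortPoints(np.array(uv,float).reshape(-1,1,2),K(s),np.array(s['dist_coeffs'],float)).reshape(-1,2)
    d=np.c_[u,np.ones(len(u))]@np.array(s['R']); c=-np.array(s['R']).T@np.array(s['t'])
    return c+d*((z-c[2])/d[:,2])[:,None]
def proj(s,X):
    return cv2.projectPoints(np.array(X,float).reshape(-1,3),cv2.Rodrigues(np.array(s['R'],float))[0],np.array(s['t'],float),K(s),np.array(s['dist_coeffs'],float))[0].reshape(-1,2)
E
python3 - <<'E'
from h import *
for n in ['top','side','wrist']:
    s=snap(n,n+'0'); print(n,s['fx'],-np.array(s['R']).T@s['t'],s['R'][2] )
print(r.sense())
E
```

```text
top 382.02660461276 [ 0.30092146 -0.00611502  1.08621427] [ 0.21990767  0.01149711 -0.97545294]
side 510.749823880131 [ 0.58135477 -1.03670765  0.65869241] [-0.05325008  0.87299522 -0.48481313]
wrist 336.30242916475936 [0.17918858 0.57646776 0.38382287] [ 0.25527089 -0.11777368 -0.9596698 ]
{'clock': 0.15, 'joints': array([ 6.22990211e+01,  5.25253784e+00,  7.05650457e+01, -1.09013478e-03,
        1.04266894e+02, -3.24914411e+00]), 'joint_vel': array([ 0.01754505, -0.06761087, -0.15280302,  0.01418496,  0.0239664 ,
       -0.00068557]), 'joint_torque': array([ 1.40665066e-03, -4.47046065e+01, -4.06908166e+01,  6.99047721e-02,
        2.74635694e-02, -9.38636663e-05]), 'tcp_pos': array([0.24838714, 0.54622225, 0.40378305]), 'orientation': array([-1.79915598e+02, -3.73279405e-03,  1.55547895e+02]), 'contact_force': array([-0.26708991,  0.33222714, -0.12270159]), 'torque': array([ 0.01984808,  0.0093577 , -0.01201076]), 'gripper_force': 0.0, 'opening': 0.08763511751835928}
```

View pics/top0.png

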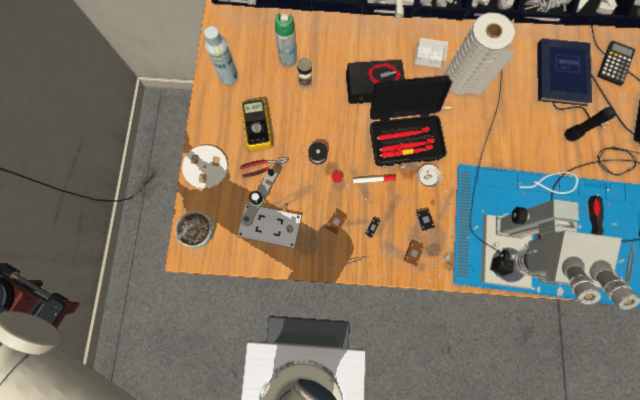

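View pics/side0.png

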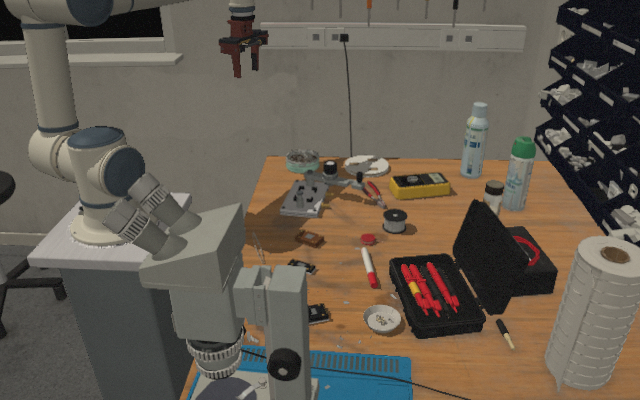

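The top view shows the jig near (270,228) with its bridge open upward. The wide black module is near (424,219), the narrow one near (372,227), and the brown decoys at (337,220) and (413,252). I'll zoom in on these.

Run:
```python
import cv2
im=cv2.imread('pics/top0.png')
a=cv2.resize(im[150:260,230:310],None,fx=5,fy=5,interpolation=cv2.INTER_CUBIC)
b=cv2.resize(im[190:270,390:460],None,fx=5.6,fy=5.6,interpolation=cv2.INTER_CUBIC)
import numpy as np
H=550
c=np.zeros((H,800,3),np.uint8);c[:550,:400]=a;c[:b.shape[0],400:400+b.shape[1]]=b
cv2.imwrite('pics/z0.png',c)
```

```text
(no output)
```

View pics/z0.png

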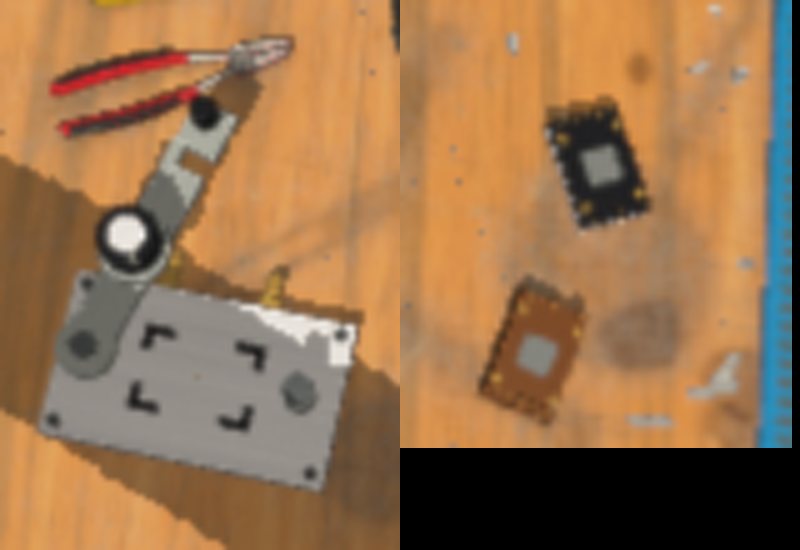

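The crop shows the jig plate corners at (78,272), (355,322), (322,490) and (40,430), the hinge at (84,344) and the stud at (299,393). The knob is at (128,236) and the handle at (205,112), with the bridge at about 100° open. The module's centre is near (600,163). I'll cast these to world points.

Run:
```python
from h import *
s=dict(np.load('pics/top0.npz'))
A=lambda p:(np.array(p,float)+.5)/5-.5+[230,150]
B=lambda p:(np.array(p,float)+.5-[400,0])/5.6-.5+[390,190]
P=cast(s,A([(78,272),(355,322),(322,490),(40,430)]),.016);print(P, P.mean(0))
e=lambda i,j:np.linalg.norm(P[i]-P[j]);print('sides',e(0,1),e(2,3),e(0,3),e(1,2))
h=cast(s,A([(84,344)]),.052);st=cast(s,A([(299,393)]),.058);kn=cast(s,A([(128,236)]),.093);ha=cast(s,A([(205,112)]),.084)
print('hinge',h,'stud',st,np.linalg.norm(h-st),(h+st)/2,'knob',kn,np.linalg.norm((kn-h)[0,:2]),'handle',ha,np.linalg.norm((ha-h)[0,:2]))
c4=A([(158,338),(250,355),(238,418),(142,400)]);print('guides',cast(s,c4,.025).mean(0))
y=(h-st)[0,:2];print('jig yaw',np.degrees(np.arctan2(-y[0],y[1])))
M=cast(s,B([(547,112),(615,100),(650,210),(583,228)]),.013);print(M,M.mean(0))
print('other', cast(s,[(372,227),(337,220),(358,259),(428,176),(340,177)],0.01))
# wrist view plan
```

```text
[[0.52163854 0.20093901 0.016     ]
 [0.50342029 0.04048653 0.016     ]
 [0.40688379 0.05168805 0.016     ]
 [0.42971248 0.2124481  0.016     ]] [0.46541377 0.12639042 0.016     ]
sides 0.16148345037427472 0.16237285091211234 0.09264372973474788 0.09718419726204336
hinge [[0.47418608 0.18635828 0.052     ]] stud [[0.45426505 0.06603943 0.058     ]] 0.1221043533842208 [[0.46422557 0.12619885 0.055     ]] knob [[0.52716738 0.1615579  0.093     ]] 0.05849851377844499 handle [[0.60152043 0.12815743 0.084     ]] 0.14000490992111847
guides [0.46396758 0.1261678  0.025     ]
jig yaw -9.40109879409844
[[ 0.53948478 -0.287813    0.013     ]
 [ 0.54815729 -0.32242986  0.013     ]
 [ 0.4923635  -0.340146    0.013     ]
 [ 0.48081859 -0.30643366  0.013     ]] [ 0.51520604 -0.31420563  0.013     ]
other [[ 0.48095638 -0.16475009  0.01      ]
 [ 0.49428639 -0.0643118   0.01      ]
 [ 0.38804135 -0.1287815   0.01      ]
 [ 0.64318795 -0.32314855  0.01      ]
 [ 0.62251664 -0.06614451  0.01      ]]
```

The measurements agree with the given sizes: hinge to stud 122 mm, handle 140 mm, knob 58.5 mm, and the nest centre matches by three routes. Next I'll look at the module with the wrist camera.

Run:
```python
from h import *
for y in (17.7,-162.3):
    print(y,r.inverse_kinematics([.515,-.314,.33],[180,0,y]))
for y in (80.6,-99.4):
    print(y,r.inverse_kinematics([.4645,.1262,.33],[180,0,y]))
r.reach([.515,-.314,.33],[180,0,17.7]); print(r.sense()['clock'],r.sense()['tcp_pos'])
snap('wrist','w1')
```

```text
17.7 [-3.46024062e+01  5.57607502e+00  7.76849771e+01 -2.54444375e-14
  9.67389478e+01  3.76975938e+01]
-162.3 [ -34.60240622    5.57607502   77.68497715    0.           96.73894783
 -142.30240622]
80.6 [ 1.11492477e+01 -1.33870882e+01  9.58020745e+01 -2.54444375e-14
  9.75850136e+01  2.05492477e+01]
-99.4 None
3.3083 [ 0.51539911 -0.31332344  0.33010241]
```

View pics/w1.png

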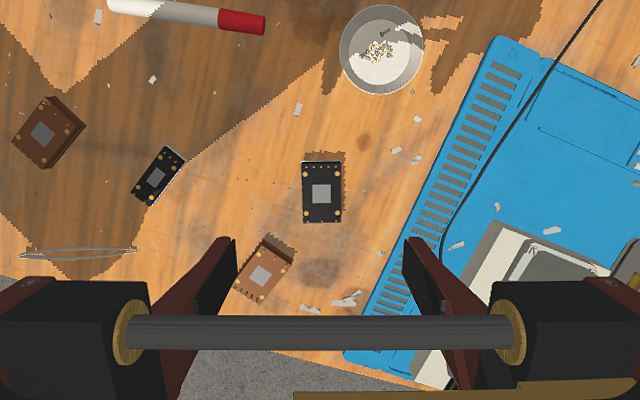

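The wrist view has the wide black module at about (321,192), aligned with the gripper. The narrow module is at (158,176) and the brown decoys are at (47,132) and (263,268). I'll segment the module for an accurate pose.

Run:
```python
from h import *
s=dict(np.load('pics/w1.npz')); f=s['frame'][140:240,280:370]
m=((f.max(2)<75)).astype(np.uint8)
m=cv2.morphologyEx(m,cv2.MORPH_OPEN,np.ones((5,5)))
m=cv2.morphologyEx(m,cv2.MORPH_CLOSE,np.ones((15,15)))
c=max(cv2.findContours(m,0,2)[0],key=cv2.contourArea)
rc=cv2.minAreaRect(c);bx=cv2.boxPoints(rc)+[280,140];print(rc,bx)
for z in (.013,.012):
    P=cast(s,bx,z);print(P.mean(0),[np.linalg.norm(P[i]-P[i-1]) for i in range(4)])
P=cast(s,bx,.013)
for i in range(4):
    d=P[i]-P[i-1];print(np.degrees(np.arctan2(d[1],d[0])),np.linalg.norm(d))
# grey pad on top
g=((np.ptp(f.astype(int),axis=2)<25)&(f.min(2)>95)).astype(np.uint8);
c=max(cv2.findContours(g,0,2)[0],key=cv2.contourArea);r2=cv2.minAreaRect(c);print('pad',r2,cast(s,[np.array(r2[0])+[280,140]],.013))
```

```text
((41.0, 51.5), (59.0, 38.0), 90.0) [[302. 162.]
 [340. 162.]
 [340. 221.]
 [302. 221.]]
[ 0.51677098 -0.31661906  0.013     ] [np.float64(0.05557699270944671), np.float64(0.03382713394614364), np.float64(0.05558705491447248), np.float64(0.03556210628822996)]
[ 0.5165273  -0.31670386  0.012     ] [np.float64(0.05576392248244587), np.float64(0.033940909416198796), np.float64(0.0557740185310751), np.float64(0.03568171723030787)]
16.934444787847127 0.05557699270944671
-72.26433175487456 0.03382713394614364
-161.2770312481361 0.05558705491447248
107.7239975898607 0.03556210628822996
pad ((41.0, 53.0), (18.0, 18.0), 0.0) [[ 0.51608248 -0.31683858  0.013     ]]
```

Run:
```python
from h import *
p=[.5163,-.3167]; o=[180,0,17.6]
r.reach([*p,.24],o); r.servo_line([*p,.1845],speed=.08)
print(r.sense()['tcp_pos'],r.sense()['contact_force'])
r.grab(25); q=r.sense(); print(q['opening'],q['gripper_force'],q['contact_force'])
r.servo_line([*p,.30],speed=.15); r.wait(.2); q=r.sense(); print(q['opening'],q['gripper_force'],q['clock'],q['tcp_pos'],q['orientation'])
snap('wrist','w2')
```

```text
[ 0.5163436  -0.31673514  0.18436768] [ 0.18946244 -0.72723824 -0.1166372 ]
0.036877030698966036 25.00022828578949 [0.03027148 1.19967894 1.21069859]
0.036751281187219875 24.99974548816681 6.6 [ 0.51616758 -0.316613    0.298521  ] [-1.79894241e+02  7.95981583e-02  1.75995096e+01]
```

View pics/w2.png

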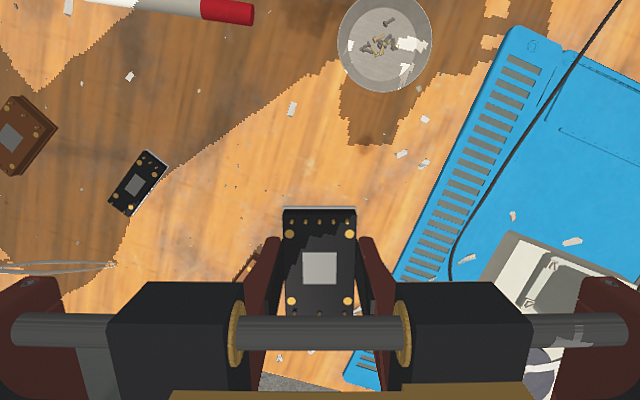

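The module is held square: its top far corners are at (284,210) and (356,210), and the grey pad is centred near (320,268). I'll compute its offset along the fingers and refine the nest position from a close wrist view.

Run:
```python
from h import *
s=dict(np.load('pics/w2.npz')); q=r.sense(); t=q['tcp_pos']; a=np.radians(17.6); ex=np.array([np.cos(a),np.sin(a)]); ey=np.array([np.sin(a),-np.cos(a)])
for n,uv,z in [('pad',(319.5,268),.1271),('farL',(284,210),.1271),('farR',(356,210),.1271),('plateL',(284,207),.1161),('plateR',(356,207),.1161)]:
    d=cast(s,[uv],z)[0,:2]-t[:2]; print(n,d@ex,d@ey)
d0=np.array([.5165,-.3166])-t[:2];print('from w1',d0@ex,d0@ey)
# go over the nest
r.servo_line([.5,-.2,.36],speed=.25)
o=[180,0,80.6]
r.reach([.4645,.1262,.36],o); r.wait(.2); q=r.sense();print(q['clock'],q['tcp_pos'],q['orientation'],q['opening'])
snap('wrist','w3')
```

```text
pad -0.0013916148472630438 0.001534576961610432
farL 0.02893179518431934 -0.01523598112249067
farR 0.02892294535757881 0.018791759637502792
plateL 0.027036257006105367 -0.016408317525865215
plateR 0.02702642933683736 0.01999447477280247
from w1 0.0003110440164618058 4.789788279505267e-05
8.7667 [0.4649171  0.12524541 0.35987475] [-1.79988009e+02  1.49641874e-02  8.04717216e+01] 0.0365766948473311
```

View pics/w3.png

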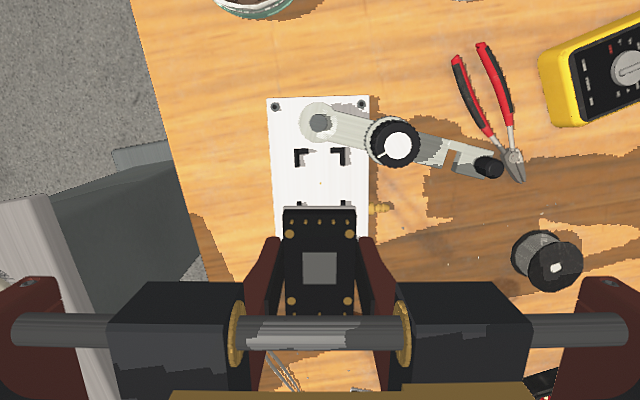

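The hinge is at (319,123), the upper guides at about (303,157) and (339,157), and the lower guides are hidden by the module. I'll back off along the jig's -y to see all four guides and the held module in one picture.

Run:
```python
from h import *
a=np.radians(80.6); ex=np.array([np.cos(a),np.sin(a)])
p=np.array([.4645,.1262])-.085*ex
r.servo_line([*p,.31],[180,0,80.6],speed=.2); r.wait(.2); q=r.sense();print(q['clock'],q['tcp_pos'],q['orientation'])
s=snap('wrist','w4'); np.savez('pics/w4q.npz',t=q['tcp_pos'])
uv=proj(s,[[*(np.array([.4645,.1262])),.016]])[0];print(uv)
u,v=uv.astype(int); 
c=s['frame'][v-75:v+75,u-100:u+100];cv2.imwrite('pics/w4c.png',cv2.cvtColor(cv2.resize(c,None,fx=4,fy=4,interpolation=cv2.INTER_CUBIC),cv2.COLOR_RGB2BGR));print(u-100,v-75)
```

```text
9.6583 [0.45089541 0.04310749 0.31093758] [ 1.79916260e+02 -3.15509594e-02  8.06706108e+01]
[316.85002692  93.08358395]
216 18
```

View pics/w4c.png

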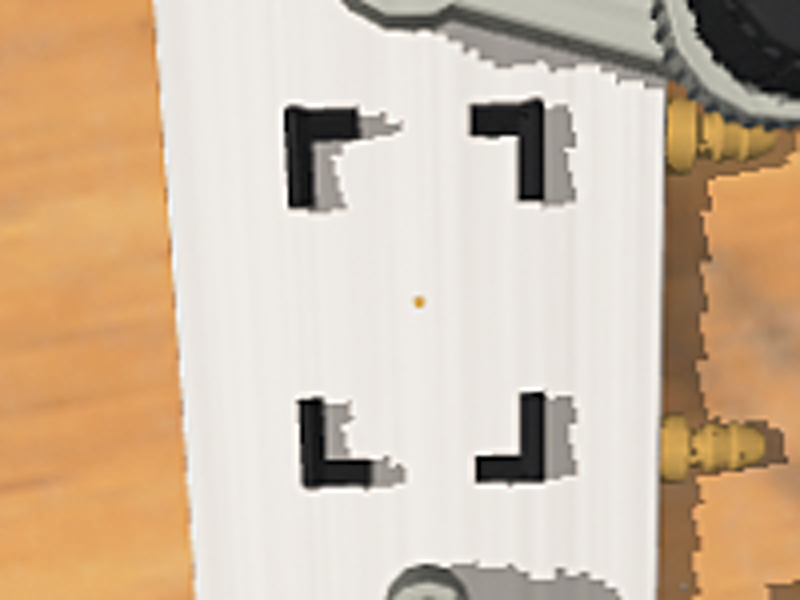

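The crop shows the four guides, with outer corners at (286,106), (543,99), (543,482) and (307,487), and a brass centre dot at (419,301) on the nest floor.

Run:
```python
from h import *
s=dict(np.load('pics/w4.npz')); t=np.load('pics/w4q.npz')['t']; C=lambda p:(np.array(p,float)+.5)/4-.5+[216,18]
a=np.radians(80.67); ex=np.array([np.cos(a),np.sin(a)]); ey=np.array([np.sin(a),-np.cos(a)])
d=cast(s,C([(419,301)]),.016)[0]; print('dot',d,(d[:2]-t[:2])@ex,(d[:2]-t[:2])@ey)
G=cast(s,C([(286,106),(543,99),(543,482),(307,487)]),.025);print('guides',G.mean(0))
ang=lambda v:np.degrees(np.arctan2(v[1],v[0]))
print('long',ang(G[0]-G[3]),ang(G[1]-G[2]),'short+90',ang(G[1]-G[0])+90,ang(G[2]-G[3])+90, [np.linalg.norm(G[i]-G[i-1]) for i in range(4)])
# plate edges (z=.016)
E_=cast(s,C([(157,30),(192,560),(664,90),(660,590)]),.016);print('edges',ang(E_[0]-E_[1]),ang(E_[2]-E_[3]),'mid',E_)
# module in hand
top=t[2]-.1714; f=s['frame']
m=(f[225:310,295:345]); g=((np.ptp(m.astype(int),axis=2)<25)&(m.min(2)>85)).astype(np.uint8); c=max(cv2.findContours(g,0,2)[0],key=cv2.contourArea);rc=cv2.minAreaRect(c);print(rc)
w=cast(s,[np.array(rc[0])+[295,225]],top)[0,:2]-t[:2];print('pad rel',w@ex,w@ey)
st=s;t0=dict(np.load('pics/top0.npz'));dt=proj(t0,[[*d[:2],.016]]);print('dot in top',dt, 'hinge w4?')
```

```text
dot [0.46724291 0.12590628 0.016     ] 0.08435371098972913 0.0027078522671723296
guides [0.46734809 0.12584893 0.025     ]
long 82.66212771346962 82.0339125229605 short+90 82.11619944038426 81.83006282304453 [np.float64(0.06909490496889786), np.float64(0.04693350374902584), np.float64(0.06932244408300749), np.float64(0.04617617698213387)]
edges 82.0007385156123 82.87933419156742 mid [[0.42689217 0.18193583 0.016     ]
 [0.41304127 0.08337239 0.016     ]
 [0.51903789 0.1562298  0.016     ]
 [0.50720408 0.06150093 0.016     ]]
((24.0, 42.5), (29.0, 32.0), 90.0)
pad rel -0.002552636190300253 0.0012688494456093331
dot in top [[269.54789953 224.4982054 ]] hinge w4?
```

Yaw is about 82°, and the dot agrees with the top view after the small lateral bias seen on the held module. I'll hover just above the guides and compare the module edge with them directly.

Run:
```python
from h import *
a=np.radians(82); ex=np.array([np.cos(a),np.sin(a)])
p=np.array([.4652,.1262])+.001*ex; o=[180,0,82]
r.servo_line([*p,.26],o,speed=.2); r.servo_line([*p,.2175],o,speed=.08); r.wait(.3); q=r.sense();print(q['clock'],q['tcp_pos'],q['orientation'],q['contact_force'])
np.savez('pics/w5q.npz',t=q['tcp_pos'])
s=snap('wrist','w5')
c=s['frame'][130:280,220:420];cv2.imwrite('pics/w5c.png',cv2.cvtColor(cv2.resize(c,None,fx=4,fy=4,interpolation=cv2.INTER_CUBIC),cv2.COLOR_RGB2BGR))
```

```text
11.3417 [0.46548204 0.12726985 0.21801353] [ 1.79950726e+02 -1.64502360e-02  8.20061043e+01] [-0.9198414   1.25242339 -1.26219156]
```

View pics/w5c.png

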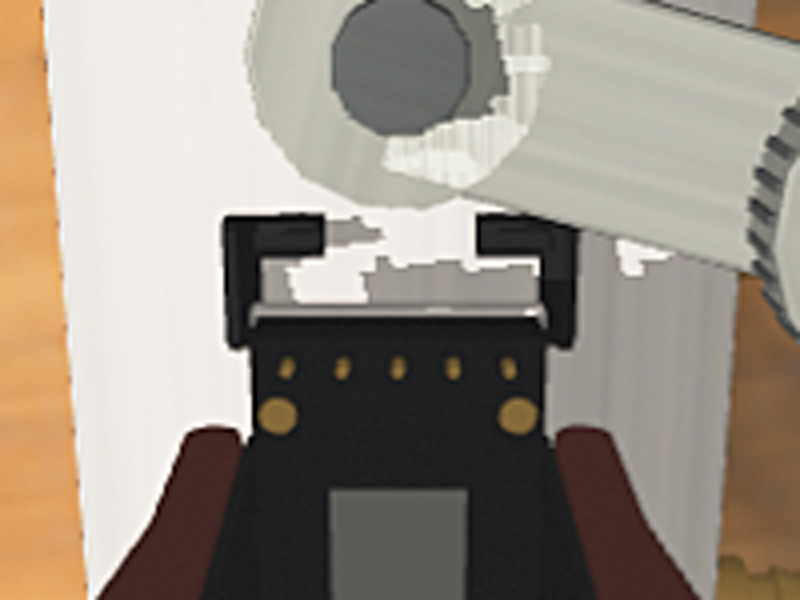

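The module edge (columns 250–547, centre 398) is centred between the guides' outer edges (223–577, centre 400), about 0.3 mm off, and square to them. I'll check the lengthwise offset next.

Run:
```python
from h import *
s=dict(np.load('pics/w5.npz')); t=np.load('pics/w5q.npz')['t']; C=lambda p:(np.array(p,float)+.5)/4-.5+[220,130]
a=np.radians(82); ex=np.array([np.cos(a),np.sin(a)]); ey=np.array([np.sin(a),-np.cos(a)])
for n,p,z in [('plate bottom',(398,305),t[2]-.1845),('plate top',(398,318),t[2]-.1825),('modtop',(398,318),t[2]-.1715),('guide outer top',(400,215),.025),('guide outer L',(223,215),.025),('guide outer R',(577,215),.025),('inner floor',(400,256),.016),('inner z21',(400,256),.021),('pad',(398,557),t[2]-.1715),('hinge pin',(401,66),.052)]:
    d=cast(s,C([p]),z)[0,:2]; print(n,(d-t[:2])@ex,(d-t[:2])@ey,d)
```

```text
plate bottom 0.025463771054601535 0.00125973260289689 [0.47027339 0.15231049]
plate top 0.02434853163526955 0.0012545467158976789 [0.47011304 0.15120682]
modtop 0.027798399351043692 0.0012310945660473963 [0.47056995 0.15462638]
guide outer top 0.03529291483907508 0.0015484333174831874 [0.47192723 0.16200379]
guide outer L 0.0353243534357634 -0.021817350308149755 [0.44879322 0.16528682]
guide outer R 0.03527486072619622 0.024929295641761894 [0.49507804 0.15873193]
inner floor 0.02732544523156097 0.0015810334427293015 [0.47085066 0.15410933]
inner z21 0.02864393355793081 0.0015625556577678178 [0.47101586 0.15541756]
pad -0.0034706062622749984 0.0012145694539400344 [0.46620178 0.12366398]
hinge pin 0.05804928221960738 0.0015586970230210238 [0.47510447 0.18453727]
```

Run:
```python
from h import *
def discs(name,x0,x1,y0,y1,z,t,yaw,amin,amax):
    s=dict(np.load(f'pics/{name}.npz')); f=s['frame'][y0:y1,x0:x1]; hsv=cv2.cvtColor(f,cv2.COLOR_RGB2HSV)
    m=((hsv[...,0]>10)&(hsv[...,0]<30)&(hsv[...,1]>90)&(hsv[...,2]>90)).astype(np.uint8)
    n,_,st,ce=cv2.connectedComponentsWithStats(m)
    a=np.radians(yaw); ex=np.array([np.cos(a),np.sin(a)]); ey=np.array([np.sin(a),-np.cos(a)])
    for i in range(1,n):
        if amin<=st[i,4]<=amax:
            d=cast(s,[ce[i]+[x0,y0]],z)[0,:2]-t[:2]; print(name,ce[i].round(1)+[x0,y0],st[i,4],'ex %.4f ey %.4f'%(d@ex,d@ey))
    g=((np.ptp(f.astype(int),axis=2)<25)&(f.min(2)>65)).astype(np.uint8); n,_,st,ce=cv2.connectedComponentsWithStats(g)
    i=1+np.argmax(st[1:,4]); d=cast(s,[ce[i]+[x0,y0]],z)[0,:2]-t[:2]; print('pad',st[i],'ex %.4f ey %.4f'%(d@ex,d@ey))
tg=np.array([.51625,-.31665,.1844])
discs('w1',302,341,166,222,.013,tg,17.6,6,60)
t2=np.array([.51617,-.31661,.2985]); discs('w2',284,357,222,310,t2[2]-.1714,t2,17.6,30,300)
t5=np.load('pics/w5q.npz')['t']; discs('w5',284,357,222,310,t5[2]-.1714,t5,82,30,300)
```

```text
w1 [328.  166.5] 6 ex 0.0243 ey 0.0063
w1 [304.6 173.7] 27 ex 0.0176 ey -0.0147
w1 [336.8 173.1] 23 ex 0.0183 ey 0.0142
w1 [304.3 211.3] 38 ex -0.0178 ey -0.0153
w1 [337.  212.4] 25 ex -0.0188 ey 0.0151
pad [  9  18  20  20 367] ex -0.0003 ey 0.0000
w2 [349.2 233.5] 80 ex 0.0170 ey 0.0159
w2 [289.  233.5] 60 ex 0.0170 ey -0.0131
w2 [284.2 297. ] 35 ex -0.0179 ey -0.0166
w2 [355.  294.1] 82 ex -0.0162 ey 0.0197
w2 [290.8 300.6] 63 ex -0.0200 ey -0.0132
w2 [347.3 300.6] 67 ex -0.0200 ey 0.0159
pad [  18   30   35   33 1153] ex -0.0014 ey 0.0013
w5 [289.  233.5] 60 ex 0.0155 ey -0.0133
w5 [349.  233.5] 60 ex 0.0155 ey 0.0157
w5 [291.  300.6] 53 ex -0.0215 ey -0.0133
w5 [347.3 300.5] 55 ex -0.0216 ey 0.0157
pad [  19   31   34   31 1026] ex -0.0029 ey 0.0012
```

The comparisons within single images (w4 and w5) both say to move about +1.5 mm lengthwise and +0.3 mm across. I'll apply that and descend in small steps, watching the force.

Run:
```python
from h import *
a=np.radians(82); ex=np.array([np.cos(a),np.sin(a)]); ey=np.array([np.sin(a),-np.cos(a)]); o=[180,0,82]
t5=np.load('pics/w5q.npz')['t'][:2]; p=t5+.0015*ex+.0003*ey
q=r.sense(); print(q['gripper_force'])
cmd=np.array([.4652,.1262])+.001*ex+.0015*ex+.0003*ey
r.servo_line([*cmd,.2125],o,speed=.05); r.wait(.2); f0=r.sense()['contact_force']; print(f0)
r.grab(10)
z=.2125
while z>.1992:
    z-=.0012; r.servo_line([*cmd,z],o,speed=.03); q=r.sense(); f=q['contact_force']-f0; print('%.4f'%q['tcp_pos'][2],f.round(1),(q['tcp_pos'][:2]-cmd).round(4))
    if f[2]>9: break
r.wait(.2); q=r.sense();print(q['clock'],q['tcp_pos'],(q['contact_force']-f0).round(2)); np.savez('pics/w6q.npz',t=q['tcp_pos'],cmd=cmd,f0=f0)
s=snap('wrist','w6')
c=s['frame'][130:280,220:420];cv2.imwrite('pics/w6c.png',cv2.cvtColor(cv2.resize(c,None,fx=4,fy=4,interpolation=cv2.INTER_CUBIC),cv2.COLOR_RGB2BGR))
```

```text
24.999704360961914
[ 0.48095358  0.134839   -1.61875021]
0.2112 [-0.7 -0.2  0.7] [-0. -0.]
0.2100 [-1.  -0.4  0.4] [-0.  0.]
0.2088 [-0.4 -0.5 -0.2] [-0. -0.]
0.2076 [-1.3  0.5 -0.1] [-0. -0.]
0.2064 [-1.3  0.2 -0.7] [-0. -0.]
0.2052 [-0.8  0.   0.9] [-0. -0.]
0.2040 [-0.5 -0.4  0.9] [-0. -0.]
0.2028 [-0.5 -0.2  0.5] [-0. -0.]
0.2016 [-0.7 -0.8 -0.3] [-0. -0.]
0.2005 [-0.3 -0.5  0. ] [ 0. -0.]
0.2004 [-4.6 -1.5  8.2] [0. 0.]
0.2001 [-6.5 -0.6 12.6] [-0.      0.0001]
15.2667 [0.46581924 0.1286994  0.20004696] [-5.61 -0.96 13.23]
```

View pics/w6c.png

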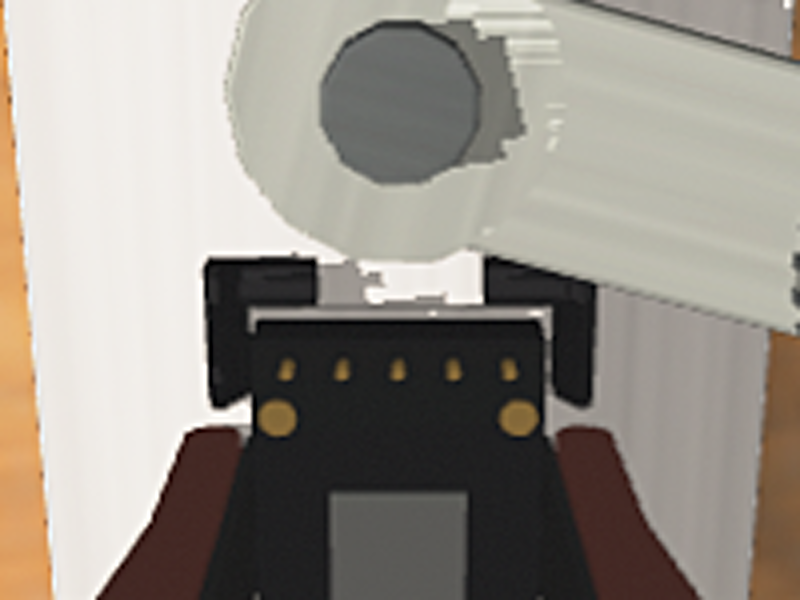

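Contact came at TCP z 0.2004, which is exactly 16 mm above the bench grasp height, and the picture shows the plate edge (row 308, columns 250–550) inside the guides. The module is seated. I'll release it, lift and check.

Run:
```python
from h import *
cmd=np.load('pics/w6q.npz')['cmd']
r.servo_line([*cmd,.2004],speed=.03); r.let_go(); r.wait(.3)
r.servo_line([*cmd,.32],speed=.15); r.wait(.3); q=r.sense(); t=q['tcp_pos'];print(q['clock'],t,q['orientation'])
s=snap('wrist','w7')
uv=proj(s,[[*cmd,.029]])[0];print(uv)
a=np.radians(82); ex=np.array([np.cos(a),np.sin(a)]); ey=np.array([np.sin(a),-np.cos(a)])
x0,y0=(uv-60).astype(int); f=s['frame'][y0:y0+120,x0:x0+120]; hsv=cv2.cvtColor(f,cv2.COLOR_RGB2HSV)
m=((hsv[...,0]>10)&(hsv[...,0]<30)&(hsv[...,1]>90)&(hsv[...,2]>70)).astype(np.uint8)
n,_,st,ce=cv2.connectedComponentsWithStats(m)
for i in range(1,n):
    if 12<=st[i,4]<=80:
        d=cast(s,[ce[i]+[x0,y0]],.029)[0,:2]-t[:2]; print(ce[i].round(1)+[x0,y0],st[i,4],'ex %.4f ey %.4f'%(d@ex,d@ey))
cv2.imwrite('pics/w7c.png',cv2.cvtColor(cv2.resize(f,None,fx=4,fy=4),cv2.COLOR_RGB2BGR))
# dark silhouettes of handle in wrist view
for e in ([.603,.1275,.30],):
    for y in (155.5,-24.5): print(y,r.inverse_kinematics(e,[180,0,y]))
```

```text
18.0333 [0.46578088 0.12861648 0.31928952] [-1.79933533e+02  2.21970658e-02  8.19997177e+01]
[318.11142022 198.07260943]
[301.9 179.9] 33 ex 0.0156 ey -0.0132
[337.1 180. ] 34 ex 0.0154 ey 0.0157
[302.6 222.4] 30 ex -0.0215 ey -0.0132
[336.5 222.5] 32 ex -0.0216 ey 0.0157
155.5 [  8.77659937   7.96250594  78.15524523   0.          93.88224883
 -56.72340063]
-24.5 [ 8.77659937e+00  7.96250594e+00  7.81552452e+01 -2.54444375e-14
  9.38822488e+01  1.23276599e+02]
```

The module lies square and stayed put on release, with its centre within 1 mm of the dot measured earlier. Next I'll grip the handle and swing the bridge.

```bash
cat >> h.py <<'E'
H=np.array([.4740,.1860]); HOME=-98.0   # hinge, bridge direction at angle 0 (deg)
def hp(a,R=.143):
    b=np.radians(HOME+a); return H+R*np.array([np.cos(b),np.sin(b)])
E
python3 - <<'E'
from h import *
a=73.5; p=(hp(a)+np.array([.6015,.1282]))/2; o=[180,0,82+a]
r.reach([*p,.33],o); r.servo_line([*p,.242],speed=.12); q=r.sense();print(q['clock'],q['contact_force'])
r.grab(8); r.wait(.1); q=r.sense(); print(q['opening'],q['gripper_force'],q['contact_force'],q['tcp_pos'])
E
```

```text
20.175 [-0.46799401 -0.17310986  0.41689954]
0.01573121444805184 7.999877078946156 [2.58843537 0.60753269 0.04781525] [0.60290264 0.1275154  0.24202105]
```

Run:
```python
from h import *
R=np.linalg.norm(r.sense()['tcp_pos'][:2]-H); print(R)
a=73.6
for k in range(11):
    a=max(a-7.36,0)
    r.servo_line([*hp(a,R),.242],[180,0,82+a],speed=.12); q=r.sense()
    print(round(a,1),q['contact_force'].round(1),q['opening'].round(4),q['torque'].round(2))
    if np.linalg.norm(q['contact_force'])>30: break
    if a==0: break
print(q['clock'])
```

```text
0.14154977371216584Traceback (most recent call last):
  File "<stdin>", line 7, in <module>
AttributeError: 'float' object has no attribute 'round'
```

Run:
```python
from h import *
R=.1416
a=66.24
for k in range(14):
    a=max(a-7.36,-2)
    r.servo_line([*hp(a,R),.242],[180,0,82+a],speed=.12); q=r.sense(); f=q['contact_force']
    b=np.radians(HOME+a); 
    print(round(a,1),'rad %.1f tan %.1f z %.1f'%(f[:2]@[np.cos(b),np.sin(b)],f[:2]@[-np.sin(b),np.cos(b)],f[2]),round(q['opening'],4))
    if np.linalg.norm(f)>30: break
    if a==-2: break
print(q['clock'],q['tcp_pos'])
```

```text
58.9 rad -1.2 tan -0.9 z 0.2 0.0155
51.5 rad -1.9 tan -0.9 z -0.3 0.0156
44.2 rad -1.9 tan -1.5 z 1.0 0.0153
36.8 rad -2.5 tan -0.8 z -0.4 0.0154
29.4 rad -3.0 tan -1.4 z -0.6 0.0157
22.1 rad -3.9 tan -1.3 z -0.2 0.0155
14.7 rad -5.1 tan -1.1 z -0.2 0.0156
7.4 rad -4.7 tan -1.2 z -1.9 0.0156
-0.0 rad -6.1 tan 0.5 z -1.7 0.0154
-2 rad -6.1 tan 16.3 z -10.8 0.0177
24.625 [0.45196316 0.04638706 0.24237293]
```

The bridge stopped at home: tangential force rose to 16 N at -2°. I'll ease off, let go, and find the knob axis from two wrist views with roughly opposite yaw so the camera bias cancels.

Run:
```python
from h import *
r.servo_line([*hp(-.6,.1416),.242],[180,0,81.4],speed=.03); print(r.sense()['contact_force'].round(1))
r.let_go(); r.servo_line([*hp(-.6,.1416),.30],speed=.15)
k=hp(0,.06); print(k)
ps=[]
for i,y in enumerate((82,252)):
    r.reach([*k,.34],[180,0,y]); r.wait(.3); q=r.sense(); s=snap('wrist',f'k{i}')
    u,v=proj(s,[[*k,.093]])[0]; x0,y0=int(u)-50,int(v)-50; f=s['frame'][y0:y0+100,x0:x0+100]
    m=((f.max(2)<70)).astype(np.uint8); m[(np.hypot(*np.mgrid[-50:50,-50:50])>40)]=0
    cs=sorted(cv2.findContours(m,0,2)[0],key=cv2.contourArea)[-2:]
    for c in cs: (cx,cy),rad=cv2.minEnclosingCircle(c); print('dark',cv2.contourArea(c),(cx+x0,cy+y0),rad,cast(s,[(cx+x0,cy+y0)],.093)[0])
    w=((f.min(2)>150)&(np.ptp(f.astype(int),axis=2)<40)).astype(np.uint8); 
    for c in sorted(cv2.findContours(w,0,2)[0],key=cv2.contourArea)[-3:]:
        (cx,cy),rad=cv2.minEnclosingCircle(c); print('white',cv2.contourArea(c),(cx+x0,cy+y0),rad,cast(s,[(cx+x0,cy+y0)],.093)[0])
    print(q['tcp_pos'],q['orientation'],q['joints'][5],q['clock'],(u,v))
    ps.append(s['frame'][max(0,y0-20):y0+130,max(0,x0-20):x0+130])
h=min(p.shape[0] for p in ps); w_=min(p.shape[1] for p in ps)
c=np.hstack([p[:h,:w_] for p in ps]); cv2.imwrite('pics/kk.png',cv2.cvtColor(cv2.resize(c,None,fx=2.5,fy=2.5,interpolation=cv2.INTER_CUBIC),cv2.COLOR_RGB2BGR))
```

```text
[ 4.7  3.8 -3.4]
[0.46564961 0.12658392]
dark 21.0 (302.0, 180.5) 4.609872341156006 [0.45829879 0.15191162 0.093     ]
dark 1964.5 (320.0, 211.68292617797852) 28.32578468322754 [0.46739781 0.12784102 0.093     ]
white 256.0 (364.5, 234.0) 25.045059204101562 [0.49681994 0.10654325 0.093     ]
white 372.5 (319.5, 172.0) 17.066146850585938 [0.47105994 0.15609144 0.093     ]
white 3558.0 (301.5, 211.5) 58.94498825073242 [0.4544702  0.12982202 0.093     ]
[0.46557107 0.12578114 0.33917926] [-1.79931526e+02  3.01223809e-02  8.19163431e+01] 19.16049540937304 27.3583 (np.float64(317.80525732229285), np.float64(213.68761080092202))
dark 16.5 (334.5, 184.0) 4.717090606689453 [0.44921006 0.10574664 0.093     ]
dark 1279.0 (322.5681800842285, 213.4090919494629) 28.47479820251465 [0.46364971 0.1235861  0.093     ]
white 331.0 (314.5, 174.5) 17.7342472076416 [0.46028858 0.09509974 0.093     ]
white 350.5 (282.32758617401123, 239.98275756835938) 27.60639762878418 [0.49777003 0.13390533 0.093     ]
white 3589.0 (335.5, 217.5) 58.67292022705078 [0.45582104 0.12936035 0.093     ]
[0.46565012 0.12659556 0.33999229] [ 1.79998413e+02 -8.30791952e-04 -1.08005729e+02] -150.8253079434084 30.2167 (np.float64(321.1900971659932), np.float64(218.03122112107258))
```

View pics/kk.png

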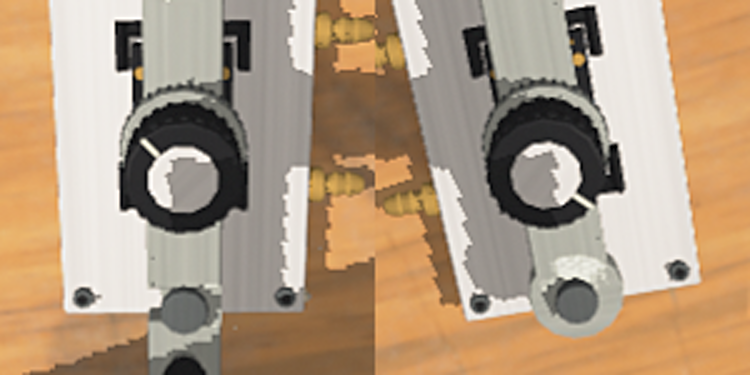

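Both views show the bridge home across the module and the knob's white top, with its centre at about (183,179) in the left crop and (172,178) in the right crop. I'll cast these and average them.

Run:
```python
from h import *
P=[]
for i,uv in enumerate([(320.0,214.4),(319.6,219.0)]):
    s=dict(np.load(f'pics/k{i}.npz')); P.append(cast(s,[uv],.093)[0]); print(P[-1])
k=np.mean(P,0); print(k)
q=r.sense(); print(q['joints'].round(1),q['torque'].round(3),q['clock'])
```

```text
[0.46711376 0.12583835 0.093     ]
[0.4669546  0.12692801 0.093     ]
[0.46703418 0.12638318 0.093     ]
[  11.2  -13.2   94.7    0.    98.6 -150.8] [0.05  0.063 0.006] 30.2667
```

Run:
```python
from h import *
k=[.4665,.1264]
r.reach([*k,.31],[180,0,250]); r.servo_line([*k,.252],speed=.12); r.wait(.15); q=r.sense(); T0=q['torque'][2]; print(q['clock'],q['contact_force'].round(1),q['torque'].round(3),q['tcp_pos'])
r.grab(25); r.wait(.1); q=r.sense(); print(q['opening'],q['gripper_force'],q['contact_force'].round(1),q['torque'].round(3),q['clock'])
np.save('pics/T0.npy',T0)
j=np.array(q['joints'])
j[5]=r.inverse_kinematics([*k,.252],[180,0,250])[5]; jj=np.array(r.inverse_kinematics([*k,.252],[180,0,250])); print(j.round(2),jj.round(2))
for i in range(8):
    jj[5]+=4; r.move_joints(jj); q=r.sense(); print(round(jj[5],1),round(q['clock'],2),q['torque'].round(3),q['contact_force'].round(1))
np.save('pics/jj.npy',jj)
```

```text
31.3 [-0.4 -0.8 -0.2] [ 0.127  0.07  -0.039] [0.46685681 0.12647162 0.25339653]
0.03350316775636854 24.999853670597076 [-2.8  0.9  0. ] [0.198 0.37  0.055] 32.2833
[ 1.1130e+01 -1.1670e+01  1.0227e+02  1.0000e-02  8.9420e+01 -1.4887e+02] [  11.13  -11.66  102.27    0.     89.4  -148.87]
-144.9 32.53 [ 0.312  0.515 -0.007] [-3.1  0.6  1.1]
-140.9 32.78 [ 0.329  0.644 -0.027] [-4.   1.   0.9]
-136.9 33.03 [0.335 0.609 0.   ] [-2.7  1.4  1.1]
-132.9 33.28 [ 0.404  0.57  -0.032] [-3.2  1.9 -0.2]
-128.9 33.53 [0.546 0.553 0.053] [-3.8  2.   0.4]
-124.9 33.78 [ 0.518  0.489 -0.065] [-2.4  2.5  1.2]
-120.9 34.03 [ 0.701  0.511 -0.07 ] [-2.5  4.1  0.2]
-116.9 34.28 [0.807 0.444 0.039] [-2.7  4.1  0.1]
```

Run:
```python
from h import *
jj=np.load('pics/jj.npy')
s1=snap('wrist','r1')
for i in range(6):
    jj[5]+=6; r.move_joints(jj); q=r.sense(); l=[q['joint_torque'][5]]; tz=[q['torque'][2]]
    for _ in range(3): r.wait(.02); q=r.sense(); l.append(q['joint_torque'][5]);tz.append(q['torque'][2])
    print(round(jj[5],1),round(q['clock'],2),np.round(l,3),np.round(tz,3),q['contact_force'].round(1))
np.save('pics/jj.npy',jj)
s2=snap('wrist','r2')
# rotation of the knob relative to gripper: polar profile of knob's white face pointer
for n,s in (('r1',s1),('r2',s2)):
    X=proj(s,[[*r.sense()['tcp_pos'][:2],.093]])[0]; u,v=X.astype(int); g=cv2.cvtColor(s['frame'],cv2.COLOR_RGB2GRAY)[v-45:v+46,u-45:u+46]
    pol=cv2.warpPolar(g,(45,72),(45,45),45,cv2.WARP_POLAR_LINEAR); pr=pol[:,20:34].mean(1); print(n,X.round(1),'pointer deg',np.argmax(pr)*5,pr.max().round(0),np.argsort(pr)[-5:]*5)
```

```text
-110.9 34.63 [0.208 0.116 0.059 0.023] [-0.024 -0.006  0.001  0.018] [-2.8  5.6  0.7]
-104.9 34.93 [0.205 0.114 0.058 0.023] [-0.062 -0.04  -0.033 -0.026] [-2.   5.1  0.5]
-98.9 35.23 [0.204 0.114 0.057 0.021] [-0.037  0.027 -0.035 -0.057] [-2.1  5.1  0.2]
-92.9 35.53 [0.203 0.112 0.054 0.018] [-0.015 -0.007 -0.015 -0.093] [-1.7  4.7 -0.5]
-86.9 35.83 [0.204 0.112 0.054 0.019] [-0.074 -0.004 -0.052 -0.015] [-2.1  4.9  0. ]
-80.9 36.13 [0.202 0.114 0.056 0.02 ] [-0.006 -0.056 -0.041 -0.052] [-0.5  5.6  0.1]
r1 [323.4 278.2] pointer deg 40 139.0 [200 195 205  35  40]
r2 [322.2 275.6] pointer deg 40 202.0 [150 145 125  45  40]
```

Run:
```python
from h import *
jj=np.load('pics/jj.npy'); L=[]
while jj[5]<60:
    jj[5]+=5; r.move_joints(jj); q=r.sense(); l=[q['joint_torque'][5]]
    for _ in range(2): r.wait(.02); q=r.sense(); l.append(q['joint_torque'][5])
    L.append(l[2]); print(round(jj[5],1),round(q['clock'],2),np.round(l,3),round(q['torque'][2],3),q['contact_force'].round(1))
    if len(L)>3 and L[-1]<max(L)-.02: break
np.save('pics/jj.npy',jj)
s2=snap('wrist','r3')
```

```text
-75.9 36.47 [0.177 0.101 0.052] -0.006 [-1.9  5.6 -0.3]
-70.9 36.75 [0.185 0.109 0.061] 0.019 [-1.3  6.   0.9]
-65.9 37.03 [0.196 0.119 0.07 ] -0.025 [-1.6  6.6  0.3]
-60.9 37.32 [0.201 0.127 0.078] 0.024 [-1.5  7.  -0.5]
-55.9 37.6 [0.211 0.134 0.086] 0.005 [-1.7  6.8  0.8]
-50.9 37.88 [0.221 0.145 0.097] -0.013 [-1.9  7.6  0.5]
-45.9 38.17 [0.231 0.155 0.106] 0.105 [-1.7  7.8 -0.6]
-40.9 38.45 [0.235 0.159 0.113] 0.092 [-0.9  6.8 -1.1]
-35.9 38.73 [0.236 0.16  0.112] 0.047 [-0.4  7.5 -0.3]
-30.9 39.02 [0.237 0.161 0.112] 0.014 [-1.2  7.6 -0.5]
-25.9 39.3 [0.241 0.166 0.117] 0.071 [-1.5  8.5 -0.2]
-20.9 39.58 [0.242 0.166 0.118] 0.109 [ 0.4  8.  -1.5]
-15.9 39.87 [0.247 0.171 0.122] 0.046 [-0.5  8.5 -0.8]
-10.9 40.15 [0.185 0.108 0.059] -0.018 [ 0.2  8.5 -1.3]
```

Torque ramped from J6 -45° to -16° and then dropped, which is a 30° ratchet tooth and so the first click. I'll go for a second to be sure.

Run:
```python
from h import *
jj=np.load('pics/jj.npy'); L=[]
while jj[5]<22:
    jj[5]+=4; r.move_joints(jj); q=r.sense(); l=[q['joint_torque'][5]]
    for _ in range(2): r.wait(.02); q=r.sense(); l.append(q['joint_torque'][5])
    L.append(l[2]); print(round(jj[5],1),round(q['clock'],2),np.round(l,3),q['contact_force'].round(1))
    if len(L)>2 and L[-1]<max(L)-.02: break
np.save('pics/jj.npy',jj)
```

```text
-6.9 40.48 [0.141 0.08  0.042] [ 0.5  8.9 -1.8]
-2.9 40.77 [0.191 0.134 0.1  ] [ 0.3  9.2 -1.2]
1.1 41.05 [0.193 0.132 0.093] [ 1.4  8.7 -1.1]
5.1 41.33 [0.197 0.135 0.095] [ 1.7  8.3 -2.1]
9.1 41.62 [0.198 0.139 0.101] [ 0.5  8.9 -1.2]
13.1 41.9 [0.198 0.137 0.099] [ 1.2  8.3 -2.2]
17.1 42.18 [0.204 0.144 0.105] [ 1.5  9.2 -2.3]
21.1 42.47 [0.14  0.078 0.039] [ 1.   9.1 -2.2]
```

The second click came 30° later. I'll let go, retreat and check the knob's position.

Run:
```python
from h import *
r.let_go(); r.wait(.2); t=r.sense()['tcp_pos']
r.servo_line([t[0],t[1],.34],speed=.15); r.reach([.4656,.1266,.34],[180,0,82]); r.wait(.3)
q=r.sense(); s=snap('wrist','k2'); print(q['clock'],q['contact_force'].round(1),q['opening'])
a=dict(np.load('pics/k0.npz'))
# handle/bridge end shift against k0 by phase correlation of the bridge-tip region
ga,gb=[cv2.cvtColor(x['frame'],cv2.COLOR_RGB2GRAY).astype(np.float32) for x in (a,s)]
for n,(x0,x1,y0,y1) in dict(stud_handle=(300,345,255,300),whole=(260,380,150,290)).items():
    print(n,cv2.phaseCorrelate(ga[y0:y1,x0:x1],gb[y0:y1,x0:x1],cv2.createHanningWindow((x1-x0,y1-y0),cv2.CV_32F)))
```

```text
44.9083 [ 0.1 -0.  -1.2] 0.08773370580559796
stud_handle ((-0.7359410753814366, 0.8281862122126711), 0.4999213098596644)
whole ((1.1403988277954724, 0.7189143656844976), 0.8863120366025854)
```

Run:
```python
from h import *
for n in ('k0','k2'):
    s=dict(np.load(f'pics/{n}.npz')); u,v=proj(s,[[*hp(0),.084]])[0]; x0,y0=int(u)-22,int(v)-16; f=s['frame'][y0:y0+36,x0:x0+44]
    m=(f.max(2)<60).astype(np.uint8); c=max(cv2.findContours(m,0,2)[0],key=cv2.contourArea); (x,y),_,_=cv2.minAreaRect(c)
    h=cast(s,[(x+x0,y+y0)],.084)[0]
    # brass unions as fixed jig reference
    F=s['frame']; hsv=cv2.cvtColor(F,cv2.COLOR_RGB2HSV); b=((hsv[...,0]>18)&(hsv[...,0]<28)&(hsv[...,1]>150)&(hsv[...,2]>100)).astype(np.uint8); b[:, :350]=0;b[:,420:]=0;b[:130]=0;b[260:]=0
    cs=[c for c in cv2.findContours(b,0,2)[0] if cv2.contourArea(c)>60]
    print(n,(x+x0,y+y0),cv2.contourArea(c),h, [cast(s,[cv2.minAreaRect(c)[0]],.01)[0].round(4) for c in cs])
```

```text
k0 (317.99739837646484, 305.06239128112793) 470.5 [0.45434894 0.04710815 0.084     ] []
k2 (316.5, 305.5) 458.0 [0.4534245  0.04734199 0.084     ] []
```

The handle stands within 1 mm of its stopped position, so the bridge is still home. I'll hand in.

```bash
python3 -c "
from h import *
print(r.hand_in(), r.sense()['clock'])"
```

```text
the job is handed in; nothing more can be done
the job is handed in; nothing more can be done
```

I handed the job in at about 45 s of the 72 s allowed: the wider module is seated in the nest, the bridge is home, the knob gave two ratchet clicks and the arm is clear, but the judge's result was not shown and I could not measure the foot's force directly.

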